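Set the planer's depth wheel to a 2 mm cut

ROBOT

A 6-joint arm with a two-finger parallel gripper is mounted at the origin on the work surface. World frame = base frame: x ahead of the robot, y to its left, z up, the work surface at z = 0. Lengths are in m, angles in rad, forces in N, time in s.
With the tool pointing down it reaches from about 0.35 to 0.775 m from the base axis. Payload 5.5 kg.
Tool frame: the origin (TCP) lies at the very end of the fingers, on their centre line; the grasp point (between the pads) lies env.hold_point_z behind it (env.hold_point_z is the distance from the TCP to the grasp point, in m); z points along the fingers, y is the line along which they close (so a half turn about z gives the same grasp; the last joint's range is limited). The gripper opens to 85 mm and grips with 20 to 120 N. Pads are 22 mm wide; open, the fingers measure 114 mm over their backs; the gripper's body (76 mm by 85 mm) begins 54 mm behind the grasp point. The pads swing forward as they close: fully open they stand 13 mm farther back than shut.
Start: joints at [-1.433, 0.313, 0.046, 1.304, 0, 1.431], TCP at [0.158, -0.553, 0.231] pointing down, gripper open.
Joint ranges: [-2.76, 2.76], [-0.86, 1.69], [-1.03, 1.26], [-2.2, 2.34], [-1.47, 1.5], [-3.14, 3.14]. Speed limits (rad/s): [2.57, 2.57, 3.14, 3.14, 3.14, 3.14].

INTERFACE

Orientations are given as a unit quaternion [w, x, y, z].
In Python, from workcell import env gives the robot as it stands.
- The arm moves only by the tool carry_out, never from a script. Its argument "steps" is a list of rows, each a list of 3 entries, a list of its own where there are three numbers: the turn, a rotation vector about the tool's x, y, z in degrees, then the shift along the tool's x, y, z in cm, then the closure in counts, from 0 (fully open) to 255 (shut). A call has exactly 8 rows; each row is the pose to reach, as a shift and turn from the pose commanded when the call began, along the tool's axes at that moment; what a row does not reach only later rows make up. A row lasts 1/8 s, in which the tool goes at most 62.5 mm and 10.7 degrees, less where a joint would pass 70% of its speed; a pose out of reach is approached as far as the arm can. A call with a gripper value outside its range is refused whole. The fingers move at their own pace and stop on an object; "force" is the grip in N (left out, the last holds). Time passes only in rows, so rows that repeat a pose let the fingers close, or fill a call up. It gives the time, the measured TCP pose, the force, the opening and the grip force at its end, in the units of the state.
- env.get_state(): the state, without advancing time (a new reading comes with each control period).
- env.read_camera(name): name is "scene" or "side" or "wrist"; returns (picture, depth): 480x640x3 uint8, red, green, blue; 480x640 float32, m along the optical axis (not along the pixel's ray), 0 where there is no reading.
- env.get_calibration(name): a dict with "fx", "fy", "cx", "cy" (pixels), "origin" and "orientation" of the camera in the world. Camera axes: x right, y up, looking along -z (the intrinsics and any distortion apply to the point x, -y, -z); pixel columns grow to the right and rows downward; lengths in m; the calibration is good to about 2 mm. A picture is of the moment at which its call begins: read the wrist's pose just before it. get_calibration takes no time and is no camera call; for the wrist camera it gives the pose at the moment of the call.
- env.hand_in(): hands the job in; it is judged then, once.
The state is a dict: "clock": time; "joint_pos": joint angles; "qvel": joint speeds; "tau": joint torques, N m; "tcp_pos": TCP position; "orientation": TCP orientation; "wrist_force": force on the tool from outside, world axes, zero at the start; "ft_torque": the same for the moment, N m; "finger_gap": finger opening in m; "grip_force": force on a finger pad.
Only numpy, scipy, OpenCV 4.12 (cv2) and the standard library are available. Lean on these libraries where they do the work, as an engineer would, in place of code of your own. Each camera call takes 0.05 s, during which the arm holds its last target. There are 200 camera calls.

TASK

Set the cordless planer for a 2 mm cut: flick its depth wheel round clockwise with a fingertip, click by click, until the raised pointer on top of the wheel has clicked in on the 2 mm mark, the third of the four long marks counted clockwise, and do not wind past it. Push the wheel lightly without gripping it, leave the planer standing where it is, and do not disturb the other things on the bench.

Things in the scene. Friction and masses are not known exactly. Their poses are not given: they have to be found in the camera images.
- planer: Cordless hand planer, 310 long, 126 wide, 162 mm high, 3 kg, grey and black, standing loose on its sole. Origin: on the bench under the middle of the sole; x to the nose, y to its left, z up. Depth wheel on top of the nose, 95 mm ahead of the origin; from 48 mm ahead backwards the motor body is 98 mm high, the loop handle 162. A few newtons of sideways push on the wheel do not shift it.
- wheel_axis (a point): Point on the upright axis of the depth wheel, 85 mm above the sole, fixed to the planer, with its axes. The wheel, 70 to 98 mm above the sole, is a black five-lobed star knob: core radius 25 mm, round lobes of radius 5.5 mm centred 27 mm out, 72 degrees apart, the first under the pointer. Below it only the aluminium scale plate, radius 43 mm, its top 67 mm above the sole; its front half is free.
- depth_wheel (a joint): Turn of the wheel in rad, growing clockwise from above (deeper cut): 0.4189 (24 degrees, a quarter mm of cut) a click; stops at 0 and 12 clicks (3 mm); found at 2 to 5. At q the pointer stands 144 degrees minus q anticlockwise from the planer's nose. A sprung ball holds each click: about 0.07 N m (3 N at a lobe) carries it over, past half way it snaps to the next. 2 mm is 8 clicks, 3.351 rad.
- wheel_pointer (a point): Outer end of the raised aluminium pointer bar (20 mm long) on top of the wheel, 31 mm from the wheel's axis, 98 mm above the sole; it turns with the wheel.
- mark_2mm (a point): Middle of the 2 mm mark on the scale plate, 38 mm from the wheel's axis, 48 degrees to the right of the planer's nose. Thirteen black marks 24 degrees apart run clockwise from zero at the left rear to 3 mm at the right rear; the four long ones (8 mm long, 3 mm wide) are 0, 1, 2 and 3 mm, with three short ones (4 mm) between each two. No mark straight behind.
- wrench: Chrome combination wrench, 180 mm long, lying just ahead of the planer's nose. Origin: middle of its underside, x along it.
- headlamp: Black plastic headlamp without its strap, 52 x 70 x 44 mm, beyond the rear end of the planer. Origin: middle of its underside.
- carabiner: Aluminium carabiner, 102 x 59 mm, 10 mm thick, lying flat at the planer's right side. Origin: middle of its underside.
- wedge: Yellow plastic wedge, 110 x 40 x 28 mm, at the left of the planer's nose. Origin: middle of its underside.
- jar: Glass jar of washers with a steel lid, 70 mm across, 92 mm high. Origin: middle of its underside.
- wax_tin: Flat round steel wax tin, 86 mm across, 32 mm high. Origin: middle of its underside.

How it is judged:
At the end, for the whole second after the job is handed in: The depth wheel rests clicked in at 2 mm (8 clicks from zero, within 0.12 rad, about a quarter click), the planer stands flat on its sole within 20 mm of where it was, and every other thing lies within 20 mm of where it was (value of joint depth_wheel between 3.23103 and 3.47103 rad and velocity of joint depth_wheel between -0.1 and 0.1 rad/s and distance of each of planer, wheel_axis, wrench, headlamp, carabiner, wedge, jar, wax_tin from where it was at the start of the episode below 0.02 m and angle between planer's own z axis and vertical below 0.05 rad and linear speed of planer below 0.01 m/s); the robot touches nothing.
It fails at once if the wheel is wound past the 2 mm click (more than half a click beyond it) (value of joint depth_wheel above 3.58142 rad).
It fails at once if the planer or its wheel is gripped or pushed hard (more than 30 N from the fingers) (contact force between the fingers and planer above 30 N).
It fails at once if the planer is lifted, tipped or shoved more than 20 mm (distance of any of planer, wheel_axis from where it was at the start of the episode above 0.02 m or angle between planer's own z axis and vertical above 0.08 rad).
It fails at once if another thing on the bench is moved more than 20 mm (distance of any of wrench, headlamp, carabiner, wedge, jar, wax_tin from where it was at the start of the episode above 0.02 m).
It also fails if it takes over 72 s, if anything falls off the work surface, if the arm or the gripper's body presses on something with over 40 N, if the wrist force passes 120 N, or if a joint passes its speed limit or range.

## Working session

There is one attempt and no reset: what is moved stays moved. The work goes in short steps, Python scripts to look and compute and a tool call to move; the robot and the scene stay as the last step left them, time stands still between calls to the robot, and variables do not carry over. Pictures are saved under pics/ and viewed, at most 10 in all, crops included, and the job is handed in when it is done.

Besides the shell and the picture viewer there is one more tool, called after ">>>" as name([rows], argument=value, ...), one row to a line, values as JSON. carry_out: Moves the arm, as the interface text tells. Its arguments: {"type":"object","properties":{"steps":{"type":"array","items":{"type":"array"}},"force":{"type":"number"}},"required":["steps"]}

```bash
ls; mkdir -p pics; cat > h.py <<'E'
import numpy as np, cv2
from scipy.spatial.transform import Rotation as R
from workcell import env
def rot(q): return R.from_quat([q[1],q[2],q[3],q[0]]).as_matrix()
def ray(c,u,v):
    d=np.array([(u-c["cx"])/c["fx"],-(v-c["cy"])/c["fy"],-1.]); return rot(c["orientation"])@d
def pt(c,u,v,dep): return np.array(c["origin"])+ray(c,u,v)*dep
def onz(c,u,v,z):
    r=ray(c,u,v); o=np.array(c["origin"]); return o+r*(z-o[2])/r[2]
def proj(c,p):
    q=rot(c["orientation"]).T@(np.array(p)-c["origin"]); return c["cx"]-c["fx"]*q[0]/q[2], c["cy"]+c["fy"]*q[1]/q[2]
E
python3 - <<'E'
from h import *
ims={}
for n in ["scene","side"]:
    c=env.get_calibration(n); print(n,c)
    im,d=env.read_camera(n); np.savez(f"{n}0.npz",im=im,d=d)
    cv2.imwrite(f"pics/{n}0.png",im[:,:,::-1])
print(env.hold_point_z, env.get_state())
E
```

```text
pics
scene {'fx': 559.2745660738111, 'fy': 559.2745660738111, 'cx': 318.27379876344577, 'cy': 234.0256220854195, 'origin': array([ 1.10691702, -0.65476938,  1.32358794]), 'orientation': array([0.89783397, 0.28734382, 0.0928978 , 0.3204648 ])}
side {'fx': 477.9997460604691, 'fy': 477.9997460604691, 'cx': 316.9614649030233, 'cy': 238.67495504348673, 'origin': array([0.41961767, 0.89328725, 0.69155214]), 'orientation': array([-0.09231874, -0.03524776,  0.46465823,  0.87995885])}
0.0187 {'clock': 0.1, 'joint_pos': array([-1.43262414e+00,  3.13919293e-01,  4.50788595e-02,  1.30361089e+00,
       -6.07757718e-06,  1.43117327e+00]), 'qvel': array([ 0.00023512, -0.00154942,  0.00310386, -0.0009454 , -0.00141314,
        0.0004122 ]), 'tau': array([ 2.64507544e-03, -4.81726384e+01,  2.99243867e+01,  1.26629000e-02,
       -1.51778177e-04,  1.19779770e-05]), 'tcp_pos': array([ 0.15759704, -0.55249578,  0.23049585]), 'orientation': array([-8.27502275e-04,  9.90368884e-01,  1.38451393e-01, -2.43848817e-06]), 'wrist_force': array([-0.04093519, -0.04779274, -0.13491659]), 'ft_torque': array([-0.01984562,  0.00929049, -0.03883084]), 'grip_force': 0.0, 'finger_gap': 0.08549110835256969}
```

View pics/scene0.png

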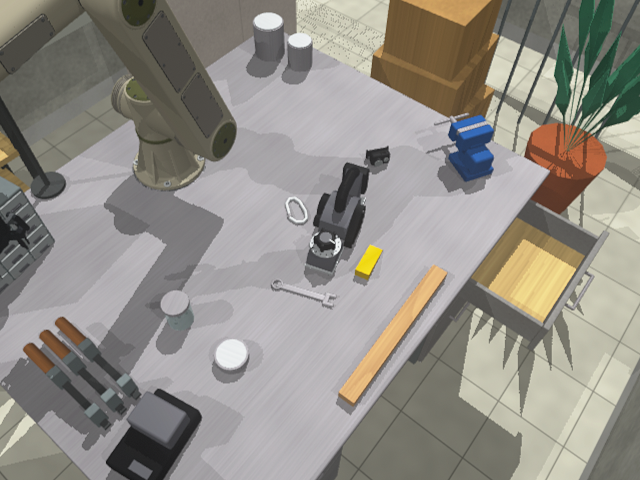

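View pics/side0.png

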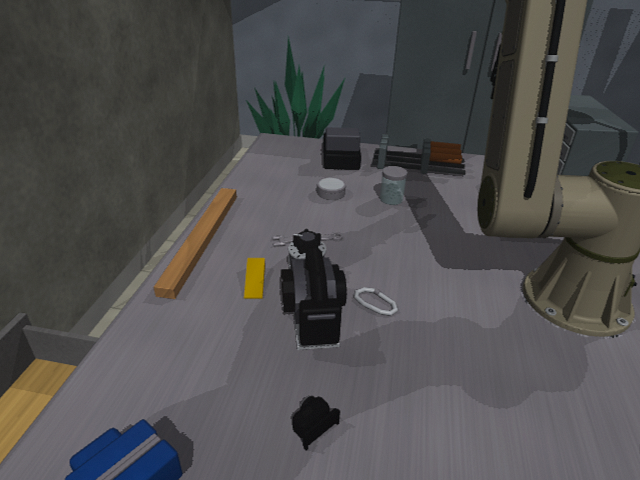

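The scene camera shows the planer with its nose toward the viewer. The wheel is near (324,243), the wrench at (305,292), the wedge at (369,261) and the carabiner at (297,210). Next I'll enlarge the wheel.

```bash
python3 - <<'E'
from h import *
z=np.load("scene0.npz"); im,d=z["im"],z["d"]; c=env.get_calibration("scene")
cv2.imwrite("pics/c1.png",cv2.resize(im[220:280,290:360,::-1],None,fx=10,fy=10,interpolation=cv2.INTER_CUBIC))
v,u=np.mgrid[150:290,290:390]; 
P=np.array([pt(c,a,b,d[b,a]) for a,b in zip(u.ravel(),v.ravel())])
for lo,hi in [(.062,.071),(.094,.104),(.15,.17)]:
    m=(P[:,2]>lo)&(P[:,2]<hi); Q=P[m]; print(lo,m.sum(),Q.mean(0),Q.min(0),Q.max(0))
m=(P[:,2]>.02); Q=P[m][:,:2]; print(cv2.minAreaRect(Q.astype(np.float32)*1000))
E
```

```text
0.062 497 [0.5945745  0.07537601 0.06620469] [ 0.49651752 -0.00910515  0.06201896] [0.64633347 0.28140005 0.0709699 ]
0.094 582 [0.5815142  0.11075131 0.09722781] [0.49939425 0.0029606  0.09401082] [0.63573365 0.28504331 0.1039775 ]
0.15 209 [0.5559176 0.183581  0.1555858] [0.53190973 0.13952079 0.15000028] [0.57624422 0.23317854 0.16485267]
((746.33251953125, -135.088623046875), (185.47279357910156, 1258.1917724609375), 28.785459518432617)
```

View pics/c1.png

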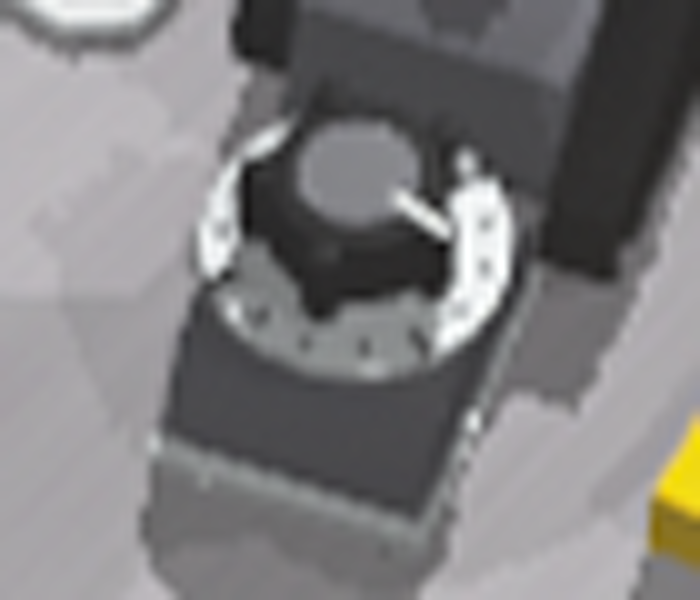

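The enlarged crop shows the plate centred near crop (355,250), which is px (325.5,245). The pointer runs from (395,190) to (450,235), and the nose edge from (155,440) to (420,525). Now the pose estimate.

```bash
python3 - <<'E'
from h import *
c=env.get_calibration("scene")
f=lambda x,y,z: onz(c,290+(x+.5)/10-.5,220+(y+.5)/10-.5,z)
L,Rr,B=f(197,262,.067),f(515,240,.067),f(350,380,.067)
print("plate",L,Rr,B)
# circle r=43 through
A=np.array([L,Rr,B])[:,:2]
M=np.c_[2*A,np.ones(3)]; s=np.linalg.solve(M,(A**2).sum(1)); print("ctr",s[:2],"r",np.sqrt(s[2]+s[:2]@s[:2]))
n1,n2=f(155,440,.0),f(420,525,.0); print("nose bottom",n1,n2)
for z in (.03,.05,.06): print(z,f(155,440,z)[:2],f(420,525,z)[:2])
print("wheel top",f(358,170,.098),"ptr",f(395,190,.098),f(450,235,.098))
w=env.get_calibration("wrist"); st=env.get_state(); T=rot(st["orientation"])
print(T, "cam in tool",T.T@(w["origin"]-st["tcp_pos"]), T.T@rot(w["orientation"]), w["fx"])
E
```

```text
plate [0.57309535 0.00095169 0.067     ] [0.63505794 0.0616417  0.067     ] [ 0.62869284 -0.00228336  0.067     ]
ctr [0.60282808 0.03257145] r 0.04340327079317899
nose bottom [ 0.57367329 -0.01772653  0.        ] [0.64780302 0.00764558 0.        ]
0.03 [ 0.58575961 -0.03216553] [ 0.65820914 -0.0073685 ]
0.05 [ 0.59381716 -0.04179153] [ 0.66514656 -0.01737788]
0.06 [ 0.59784593 -0.04660453] [ 0.66861527 -0.02238257]
wheel top [0.6005472  0.03508204 0.098     ] ptr [0.61219653 0.03629781 0.098     ] [0.63243361 0.03422806 0.098     ]
[[ 9.61662423e-01  2.74235900e-01 -2.33967692e-04]
 [ 2.74235908e-01 -9.61661054e-01  1.63838978e-03]
 [ 2.24307680e-04 -1.63974023e-03 -9.99998630e-01]] cam in tool [ 7.71773691e-02 -1.00802310e-04 -1.42457701e-01] [[ 7.51038280e-04  9.53071874e-01  3.02743190e-01]
 [ 9.99999426e-01 -4.84395229e-04 -9.55841087e-04]
 [-7.64337899e-04  3.02743734e-01 -9.53071691e-01]] 422.8069883851733
```

The axis is at about (0.602, 0.034), with fitted plate radius 43.4 mm against 43. The nose heads at about -71.5°. The pointer lies near world 0°, 72° left of the nose, so the wheel is at 3 clicks and needs 5 more. I'll go to a hover pose in front of the wheel with the fingers shut.

>>> carry_out([
  [[0,0,-4.3],[3.5,-2.4,0.2],255],
  [[0,0,-8.6],[7.1,-4.8,0.4],255],
  [[0,0,-12.9],[10.6,-7.3,0.6],255],
  [[0,0,-17.2],[14.2,-9.7,0.8],255],
  [[0,0,-21.5],[17.7,-12.1,1.0],255],
  [[0,0,-25.8],[21.2,-14.5,1.2],255],
  [[0,0,-30],[24.8,-17,1.4],255],
  [[0,0,-34.3],[28.3,-19.4,1.5],255],
], force=20)

```text
clock: 1.1
tcp_pos: [0.3771, -0.2874, 0.2159]
orientation: [-0.0, 0.905, 0.425, -0.0]
wrist_force: [-0.0, -0.0, -0.1]
finger_gap: 0.0
grip_force: 0.0
```

```bash
cat >> h.py <<'E'
def goto(p,xang):
    s=env.get_state(); T=rot(s["orientation"]); d=T.T@(np.array(p)-s["tcp_pos"])
    cur=np.degrees(np.arctan2(T[1,0],T[0,0])); t=(xang-cur+180)%360-180
    print("tcp",s["tcp_pos"].round(4),"xang",cur.round(2),"-> shift cm",(d*100).round(2),"turnz",round(-t,1),"t",s["clock"],"F",s["wrist_force"].round(2))
AX=np.array([.602,.034]); NOSE=-71.5
def loc(alpha,X,Y,z):
    a=np.radians(NOSE+alpha); p=AX+X*np.array([np.cos(a),np.sin(a)])+Y*np.array([-np.sin(a),np.cos(a)])
    return [*p,z], NOSE+alpha+180
E
python3 -c "
from h import *
goto(*loc(-24,.06,0,.2))"
```

```text
tcp [ 0.3771 -0.2874  0.2159] xang 50.35 -> shift cm [34.13  0.18  1.59] turnz -34.1 t 1.1 F [-0.05 -0.03 -0.09]
```

>>> carry_out([
  [[0,0,-5],[5,0,0.3],255],
  [[0,0,-10],[10,0.1,0.6],255],
  [[0,0,-15],[15,0.1,0.9],255],
  [[0,0,-20],[20,0.1,1.2],255],
  [[0,0,-25],[25,0.2,1.4],255],
  [[0,0,-30],[30,0.2,1.6],255],
  [[0,0,-34.1],[34.1,0.2,1.6],255],
  [[0,0,-34.1],[34.1,0.2,1.6],255],
])

```text
clock: 2.1
tcp_pos: [0.5974, -0.0257, 0.1992]
orientation: [-0.0, 0.74, 0.673, -0.0]
wrist_force: [-0.9, 0.5, -0.1]
finger_gap: 0.0001
grip_force: 0.0
```

```bash
cat > w.py <<'E'
from h import *
import sys
s=env.get_state(); c=env.get_calibration("wrist"); im,d=env.read_camera("wrist")
n=sys.argv[1]; np.savez(n+".npz",im=im,d=d,**{k:c[k] for k in c})
cv2.imwrite(f"pics/{n}.png",im[:,:,::-1]); print(s["tcp_pos"],s["wrist_force"],s["clock"])
print("axis98 px",proj(c,[*AX,.098]),"axis67",proj(c,[*AX,.067]),"tcp",proj(c,s["tcp_pos"]))
E
python3 w.py w1
```

```text
[ 0.59737995 -0.0257087   0.19922834] [-0.89595917  0.53719138 -0.11017943] 2.1
axis98 px (np.float64(318.5059788121089), np.float64(144.99837262265618)) axis67 (np.float64(318.66536419511004), np.float64(141.36796348745588)) tcp (np.float64(320.50754756823676), np.float64(327.9569567368693))
```

View pics/w1.png

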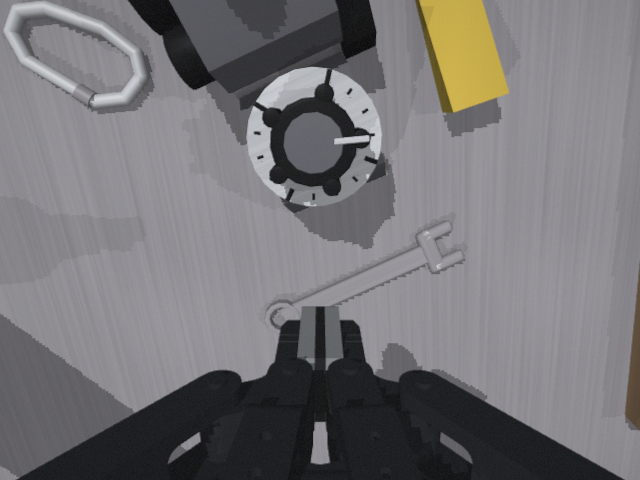

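The wrist view shows the plate centred at about (314.5,138) and lobes at (325,93), (358,138), (332,186), (279,174) and (271,117). The pointer end at (370,138) is one mark before the long 1 mm mark at (371,160), so the wheel is at k=3. The 2 mm mark is at (290,194). The finger tips are at (300–342, 308). Next I'll refine the axis and get the fingertip shape from depth.

```bash
python3 - <<'E'
from h import *
z=np.load("w1.npz"); c={k:z[k] for k in ["fx","fy","cx","cy","origin","orientation"]}
for p in [(325,93),(358,138),(332,186),(279,174),(271,117)]: print(p,onz(c,*p,.098)[:2].round(4))
L=np.mean([onz(c,*p,.098)[:2] for p in [(325,93),(358,138),(332,186),(279,174),(271,117)]],0); print("axis lobes",L)
# plate bright pixels
E=np.array([onz(c,*p,.067)[:2] for p in [(247,140),(382,140),(316,67),(300,206),(268,92)]]); M=np.c_[2*E,np.ones(5)]; s=np.linalg.lstsq(M,(E**2).sum(1),rcond=None)[0]; print("plate",s[:2],np.sqrt(s[2]+s[:2]@s[:2]))
for n,p in [("0",(331,76)),("1",(371,160)),("2",(290,194)),("3",(261,106)),("ptr",(370,138))]:
    zz=.098 if n=="ptr" else .067; q=onz(c,*p,zz)[:2]-L; print(n,np.degrees(np.arctan2(q[1],q[0])).round(1),np.linalg.norm(q).round(4))
s=env.get_state(); T=rot(s["orientation"]); d=z["d"]
for v in (308,312,318,326,340,355):
    print(v,[(u,*(1000*(T.T@(pt(c,u,v,d[v,u])-s["tcp_pos"]))).round(0).astype(int)) for u in (280,286,292,303,310,316,322,330,338,345,352)])
E
```

```text
(325, 93) [0.6081 0.061 ]
(358, 138) [0.6243 0.0357]
(332, 186) [0.6076 0.0103]
(279, 174) [0.5779 0.02  ]
(271, 117) [0.5774 0.0514]
axis lobes [0.59906089 0.03568501]
plate [0.59981348 0.03406865] 0.04253234254428697
0 68.7 0.0385
1 -25.0 0.0388
2 -119.6 0.0383
3 143.2 0.038
ptr -1.1 0.032
308 [(280, np.int64(-85), np.int64(-34), np.int64(195)), (286, np.int64(-84), np.int64(-28), np.int64(193)), (292, np.int64(-83), np.int64(-23), np.int64(191)), (303, np.int64(13), np.int64(-5), np.int64(-6)), (310, np.int64(12), np.int64(-3), np.int64(-5)), (316, np.int64(12), np.int64(-1), np.int64(-5)), (322, np.int64(12), np.int64(1), np.int64(-5)), (330, np.int64(12), np.int64(4), np.int64(-5)), (338, np.int64(12), np.int64(7), np.int64(-6)), (345, np.int64(-87), np.int64(23), np.int64(199)), (352, np.int64(-87), np.int64(30), np.int64(200))]
312 [(280, np.int64(-88), np.int64(-34), np.int64(194)), (286, np.int64(-88), np.int64(-28), np.int64(192)), (292, np.int64(-88), np.int64(-23), np.int64(193)), (303, np.int64(13), np.int64(-5), np.int64(-9)), (310, np.int64(12), np.int64(-3), np.int64(
[... 1807 characters left out ...]
-27)), (338, np.int64(12), np.int64(6), np.int64(-27)), (345, np.int64(9), np.int64(9), np.int64(-21)), (352, np.int64(8), np.int64(11), np.int64(-21))]
355 [(280, np.int64(8), np.int64(-12), np.int64(-29)), (286, np.int64(7), np.int64(-10), np.int64(-28)), (292, np.int64(8), np.int64(-8), np.int64(-29)), (303, np.int64(13), np.int64(-4), np.int64(-37)), (310, np.int64(12), np.int64(-2), np.int64(-36)), (316, np.int64(12), np.int64(-1), np.int64(-36)), (322, np.int64(13), np.int64(1), np.int64(-37)), (330, np.int64(11), np.int64(3), np.int64(-34)), (338, np.int64(13), np.int64(6), np.int64(-36)), (345, np.int64(8), np.int64(8), np.int64(-29)), (352, np.int64(8), np.int64(10), np.int64(-30))]
```

The axis is refined to about (0.5995, 0.035) and the nose to -73°. The closed tip is plus-shaped: pads ±12 × ±7.5 mm, backs ±8 × ±13.5 mm. I'll push with the outer corner of a back, with the tool yawed 20°.

```bash
cat >> h.py <<'E'
AX=np.array([.5995,.035]); NOSE=-73
_l=loc
def loc(a,X,Y,z):
    p,x=_l(a,X,Y,z); return p,x-20
E
python3 -c "
from h import *
goto(*loc(-24,.065,.029,.12)); goto(*loc(-24,.065,.029,.078)); goto(*loc(-24,.0396,.029,.078))"
```

```text
tcp [ 0.5964 -0.0269  0.1994] xang 84.43 -> shift cm [-0.37  2.45  7.93] turnz 21.4 t 2.15 F [ 0.19 -0.13 -0.71]
tcp [ 0.5964 -0.0269  0.1994] xang 84.43 -> shift cm [-0.37  2.46 12.13] turnz 21.4 t 2.15 F [ 0.19 -0.13 -0.71]
tcp [ 0.5964 -0.0269  0.1994] xang 84.43 -> shift cm [ 2.17  2.52 12.13] turnz 21.4 t 2.15 F [ 0.19 -0.13 -0.71]
```

>>> carry_out([
  [[0,0,8],[-0.4,2.5,3],255],
  [[0,0,16],[-0.4,2.5,6],255],
  [[0,0,21.4],[-0.4,2.5,9],255],
  [[0,0,21.4],[-0.4,2.5,12.1],255],
  [[0,0,21.4],[-0.4,2.5,12.1],255],
  [[0,0,21.4],[0.9,2.5,12.1],255],
  [[0,0,21.4],[2.1,2.5,12.1],255],
  [[0,0,21.4],[2.1,2.5,12.1],255],
])

```text
clock: 3.15
tcp_pos: [0.6241, -0.0084, 0.0806]
orientation: [0.001, 0.853, 0.523, 0.001]
wrist_force: [-0.4, 0.4, -0.3]
finger_gap: 0.0001
grip_force: 0.0
```

```bash
python3 w.py w2; python3 -c "
from h import *
goto(*loc(-24,.0396,.029,.078));goto(*loc(-24,.0396,.0175,.078));goto(*loc(-24,.0396,.0065,.078))"
```

```text
[ 0.62413785 -0.00835507  0.0806374 ] [-0.39625257  0.41082528 -0.2970191 ] 3.15
axis98 px (np.float64(189.48760568017704), np.float64(276.95636954220936)) axis67 (np.float64(212.76506151895268), np.float64(247.28563271134936)) tcp (np.float64(320.2607619688132), np.float64(327.752292557688))
tcp [ 0.624  -0.0088  0.0804] xang 63.0 -> shift cm [ 0.06 -0.09  0.24] turnz 0.0 t 3.2 F [-0.3  -0.09  1.35]
tcp [ 0.624  -0.0088  0.0804] xang 63.0 -> shift cm [-0.33 -1.17  0.24] turnz 0.0 t 3.2 F [-0.3  -0.09  1.35]
tcp [ 0.624  -0.0088  0.0804] xang 63.0 -> shift cm [-0.7  -2.21  0.23] turnz 0.0 t 3.2 F [-0.3  -0.09  1.35]
```

View pics/w2.png

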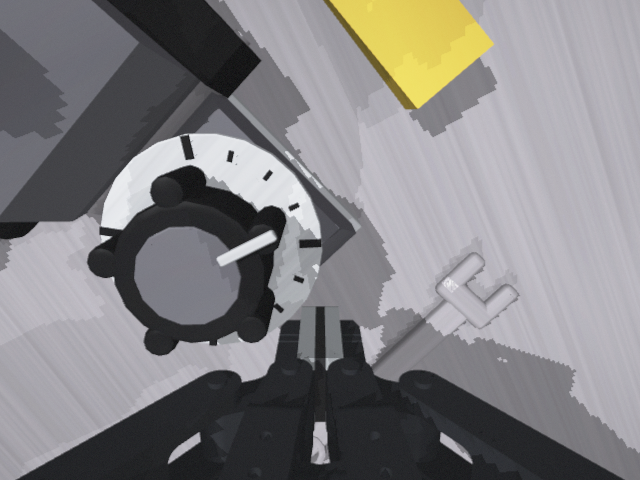

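The view shows the back's corner at (285,325), just beside the nose lobe at (252,325), as planned. The wheel top at (188,273) matches the predicted axis. Now the first click.

>>> carry_out([
  [[0,0,0],[0.05,-0.2,0.2],255],
  [[0,0,0],[0.0,-0.4,0.2],255],
  [[0,0,0],[-0.07,-0.55,0.2],255],
  [[0,0,0],[-0.13,-0.7,0.2],255],
  [[0,0,0],[-0.2,-0.85,0.2],255],
  [[0,0,0],[-0.26,-1.0,0.2],255],
  [[0,0,0],[-0.33,-1.15,0.2],255],
  [[0,0,0],[-0.33,-1.15,0.2],255],
])

```text
clock: 4.2
tcp_pos: [0.6115, -0.0074, 0.0773]
orientation: [0.0, 0.853, 0.522, 0.0]
wrist_force: [-0.2, -0.8, 0.8]
finger_gap: 0.0002
grip_force: 0.1
```

```bash
python3 w.py w3; python3 -c "
from h import *
goto(*loc(-24,.0396,.0065,.078))"
```

```text
[ 0.61154083 -0.00735039  0.07729581] [-0.16052176 -0.76390676  0.81521243] 4.2
axis98 px (np.float64(222.6762552670939), np.float64(266.5466490220609)) axis67 (np.float64(240.61252985749329), np.float64(237.89982486735727)) tcp (np.float64(320.23149272153177), np.float64(327.7582020969875))
tcp [ 0.6116 -0.0074  0.0773] xang 62.92 -> shift cm [-0.27 -1.03 -0.07] turnz -0.1 t 4.25 F [ 1.15 -0.56 -0.24]
```

View pics/w3.png

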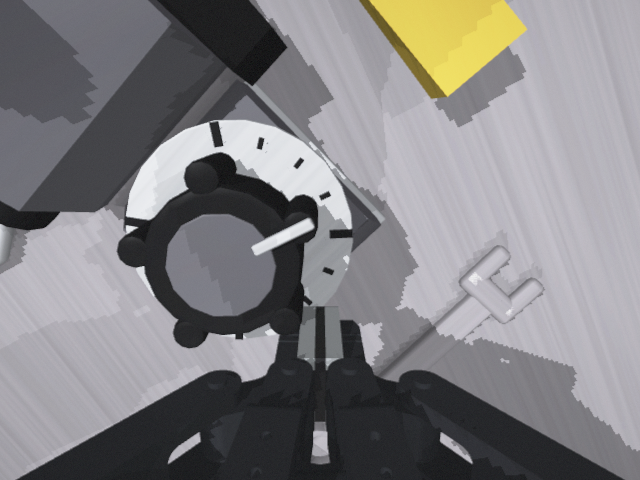

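The pointer still sits one mark before the long 1 mm mark, so there was no click. The lobe sits in the notch between pad and back at (285,322), because the back's corner slipped past it outside. I'll back off and come in with 15° more yaw so that the corner is the deepest point.

```bash
cat >> h.py <<'E'
def loc(a,X,Y,z,b=35):
    p,x=_l(a,X,Y,z); return p,x-b
E
python3 -c "
from h import *
goto(*loc(-24,.0406,.0275,.078,20));goto(*loc(-24,.055,.0275,.078)); goto(*loc(-24,.0405,.0275,.078))"
```

```text
tcp [ 0.6116 -0.0074  0.0773] xang 62.92 -> shift cm [ 0.35  0.97 -0.07] turnz -0.1 t 4.25 F [ 1.15 -0.56 -0.24]
tcp [ 0.6116 -0.0074  0.0773] xang 62.92 -> shift cm [-1.    1.47 -0.07] turnz 14.9 t 4.25 F [ 1.15 -0.56 -0.24]
tcp [ 0.6116 -0.0074  0.0773] xang 62.92 -> shift cm [ 0.36  0.97 -0.07] turnz 14.9 t 4.25 F [ 1.15 -0.56 -0.24]
```

>>> carry_out([
  [[0,0,0],[0.3,0.97,0],255],
  [[0,0,0],[-0.4,1.2,0],255],
  [[0,0,0],[-1.0,1.47,0],255],
  [[0,0,8],[-1.0,1.47,0],255],
  [[0,0,14.9],[-1.0,1.47,0],255],
  [[0,0,14.9],[-0.3,1.2,0],255],
  [[0,0,14.9],[0.36,0.97,0],255],
  [[0,0,14.9],[0.36,0.97,0],255],
])

```text
clock: 5.25
tcp_pos: [0.6219, -0.0078, 0.0773]
orientation: [0.0, 0.913, 0.408, -0.0]
wrist_force: [-0.0, -1.1, -0.4]
finger_gap: 0.0001
grip_force: 0.0
```

```bash
python3 -c "
from h import *
goto(*loc(-24,.0405,.0275,.078));goto(*loc(-24,.0405,.014,.078))"
```

```text
tcp [ 0.6219 -0.0078  0.0773] xang 48.14 -> shift cm [-0.06  0.05 -0.07] turnz 0.1 t 5.25 F [-0.01 -1.14 -0.35]
tcp [ 0.6219 -0.0078  0.0773] xang 48.14 -> shift cm [-0.83 -1.06 -0.07] turnz 0.1 t 5.25 F [-0.01 -1.14 -0.35]
```

>>> carry_out([
  [[0,0,0],[-0.12,-0.15,0],255],
  [[0,0,0],[-0.24,-0.3,0],255],
  [[0,0,0],[-0.36,-0.45,0],255],
  [[0,0,0],[-0.48,-0.6,0],255],
  [[0,0,0],[-0.6,-0.75,0],255],
  [[0,0,0],[-0.72,-0.9,0],255],
  [[0,0,0],[-0.83,-1.05,0],255],
  [[0,0,0],[-0.83,-1.05,0],255],
])

```text
clock: 6.25
tcp_pos: [0.6082, -0.0099, 0.0775]
orientation: [0.002, 0.914, 0.406, -0.001]
wrist_force: [0.0, -9.0, 0.3]
finger_gap: 0.0001
grip_force: 3.4
```

```bash
python3 w.py w4; python3 -c "
from h import *
goto(*loc(-24,.0405,.014,.078));goto(*loc(-24,.0405,.0035,.078))"
```

```text
[ 0.608165   -0.00988091  0.07746553] [ 0.01147348 -8.99219762  0.25130848] 6.25
axis98 px (np.float64(202.6973224255771), np.float64(280.83281426382644)) axis67 (np.float64(223.95325393451236), np.float64(249.57492275886415)) tcp (np.float64(320.0770013360854), np.float64(327.6416578727121))
tcp [ 0.6082 -0.0099  0.0775] xang 47.93 -> shift cm [ 0.24 -0.18 -0.06] turnz -0.1 t 6.3 F [ 0.19 -7.8   0.11]
tcp [ 0.6082 -0.0099  0.0775] xang 47.93 -> shift cm [-0.36 -1.04 -0.06] turnz -0.1 t 6.3 F [ 0.19 -7.8   0.11]
```

View pics/w4.png

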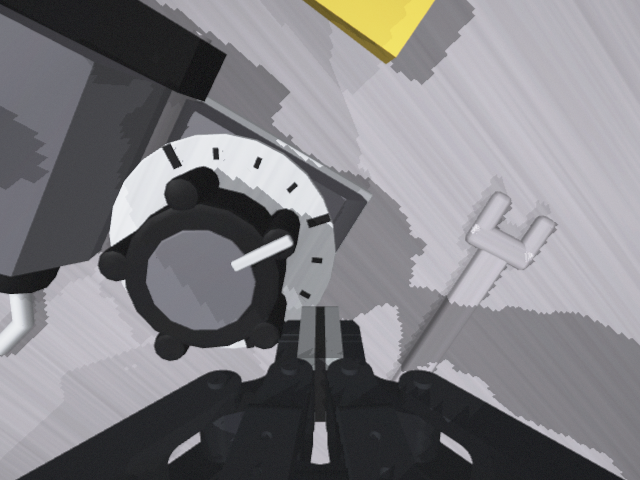

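```bash
cat > ang.py <<'E'
from h import *
import sys
z=np.load(sys.argv[1]+".npz"); c={k:z[k] for k in ["fx","fy","cx","cy","origin","orientation"]}
def a(u,v,h):
    q=onz(c,u,v,h)[:2]-AX; print((u,v),"phi from nose",round((np.degrees(np.arctan2(q[1],q[0]))-NOSE+180)%360-180,1),"r",(1000*np.hypot(*q)).round(1))
for s in sys.argv[2:]:
    u,v,h=map(float,s.split(",")); a(u,v,h)
E
python3 ang.py w2 275,236,.1 252,325,.098 165,190,.098
python3 ang.py w4 292,240,.1 265,335,.098 181,193,.098 318,221,.067
```

```text
(275.0, 236.0) phi from nose 73.0 r 31.2
(252.0, 325.0) phi from nose 4.2 r 25.5
(165.0, 190.0) phi from nose 145.7 r 28.2
(292.0, 240.0) phi from nose 57.2 r 31.3
(265.0, 335.0) phi from nose -14.6 r 26.5
(181.0, 193.0) phi from nose 129.2 r 27.8
(318.0, 221.0) phi from nose 48.3 r 37.4
```

The wheel has turned about 15° and hangs mid-click, with a 9 N purely radial load. The straight chord is wedging, so I'll orbit the finger around the axis with its yaw tied to the angle. First I'll back off.

```bash
cat >> h.py <<'E'
def orb(al,X=.040,Y=.0147): return loc(al,X,Y,.078,28)
E
python3 -c "
from h import *
goto(*loc(-24,.050,.022,.078)); goto(*orb(8,.055,.018)); goto(*orb(8))"
```

```text
tcp [ 0.6082 -0.0099  0.0775] xang 47.93 -> shift cm [-0.08  1.02 -0.05] turnz -0.1 t 6.3 F [ 0.19 -7.8   0.11]
tcp [ 0.6082 -0.0099  0.0775] xang 47.93 -> shift cm [ 2.27  2.11 -0.06] turnz -39.1 t 6.3 F [ 0.19 -7.8   0.11]
tcp [ 0.6082 -0.0099  0.0775] xang 47.93 -> shift cm [ 2.55  0.6  -0.06] turnz -39.1 t 6.3 F [ 0.19 -7.8   0.11]
```

>>> carry_out([
  [[0,0,0],[-0.3,0.6,0],255],
  [[0,0,0],[-0.3,1.2,0],255],
  [[0,0,-8],[0.2,1.6,0],255],
  [[0,0,-17],[0.8,1.9,0],255],
  [[0,0,-26],[1.4,2.1,0],255],
  [[0,0,-35],[1.8,2.3,0],255],
  [[0,0,-39.1],[2.0,2.3,0],255],
  [[0,0,-39.1],[2.0,2.3,0],255],
])

```text
clock: 7.3
tcp_pos: [0.639, -0.0079, 0.077]
orientation: [-0.0, 0.725, 0.689, -0.0]
wrist_force: [0.8, 0.2, -0.2]
finger_gap: -0.0001
grip_force: 0.0
```

```bash
python3 w.py w5; python3 -c "
from h import *
for a in (8,4,-1,-6,-11,-16,-21,-26): goto(*orb(a))"
```

```text
[ 0.63899123 -0.00791797  0.07703109] [ 0.80151843  0.16137654 -0.20628813] 7.3
axis98 px (np.float64(182.05163490132645), np.float64(240.1114399222094)) axis67 (np.float64(208.05786334260824), np.float64(215.9588151730797)) tcp (np.float64(320.43452925002236), np.float64(328.0182244700493))
tcp [ 0.6389 -0.008   0.0771] xang 87.05 -> shift cm [ 1.25 -0.98 -0.09] turnz 0.1 t 7.35 F [ 1.48 -0.19  0.27]
tcp [ 0.6389 -0.008   0.0771] xang 87.05 -> shift cm [ 1.03 -1.19 -0.09] turnz 4.1 t 7.35 F [ 1.48 -0.19  0.27]
tcp [ 0.6389 -0.008   0.0771] xang 87.05 -> shift cm [ 0.79 -1.47 -0.09] turnz 9.1 t 7.35 F [ 1.48 -0.19  0.27]
tcp [ 0.6389 -0.008   0.0771] xang 87.05 -> shift cm [ 0.57 -1.77 -0.09] turnz 14.1 t 7.35 F [ 1.48 -0.19  0.27]
tcp [ 0.6389 -0.008   0.0771] xang 87.05 -> shift cm [ 0.37 -2.08 -0.09] turnz 19.1 t 7.35 F [ 1.48 -0.19  0.27]
tcp [ 0.6389 -0.008   0.0771] xang 87.05 -> shift cm [ 0.2  -2.41 -0.09] turnz 24.1 t 7.35 F [ 1.48 -0.19  0.27]
tcp [ 0.6389 -0.008   0.0771] xang 87.05 -> shift cm [ 0.07 -2.76 -0.09] turnz 29.1 t 7.35 F [ 1.48 -0.19  0.27]
tcp [ 0.6389 -0.008   0.0771] xang 87.05 -> shift cm [-0.04 -3.12 -0.09] turnz 34.1 t 7.35 F [ 1.48 -0.19  0.27]
```

View pics/w5.png

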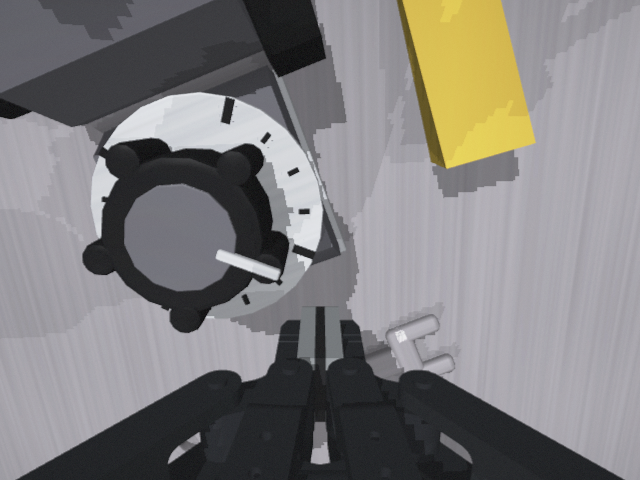

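```bash
python3 ang.py w5 280,274,.1 188,318,.098 237,165,.098 98,257,.098 304,252,.067
```

```text
(280.0, 274.0) phi from nose 51.1 r 31.0
(188.0, 318.0) phi from nose -21.3 r 25.9
(237.0, 165.0) phi from nose 121.5 r 28.5
(98.0, 257.0) phi from nose -98.2 r 26.6
(304.0, 252.0) phi from nose 48.5 r 38.0
```

The pointer is at about 48° (measured 51°) on the long 1 mm mark, so it snapped over and k=4. Next I'll orbit the -24° lobe on to -48° (k=5).

```bash
python3 -c "
from h import *
for a in (-14,-20,-26,-32,-37,-42,-47): goto(*orb(a))" | cut -d'>' -f2 | cut -dt -f1-3
```

```text
shift cm [ 0.27 -2.28 -0.09] turnz 22.1 
 shift cm [ 0.09 -2.69 -0.09] turnz 28.1 
 shift cm [-0.04 -3.12 -0.09] turnz 34.1 
 shift cm [-0.13 -3.55 -0.09] turnz 40.1 
 shift cm [-0.16 -3.92 -0.09] turnz 45.1 
 shift cm [-0.17 -4.3  -0.09] turnz 50.1 
 shift cm [-0.14 -4.67 -0.09] turnz 55.1
```

>>> carry_out([
  [[0,0,10],[0,-1.4,0],255],
  [[0,0,20],[0.25,-2.2,0],255],
  [[0,0,28],[0.1,-2.7,0],255],
  [[0,0,34],[0,-3.1,0],255],
  [[0,0,40],[-0.1,-3.55,0],255],
  [[0,0,45],[-0.15,-3.9,0],255],
  [[0,0,50],[-0.15,-4.3,0],255],
  [[0,0,55],[-0.15,-4.65,0],255],
])

```text
clock: 8.35
tcp_pos: [0.5922, -0.0074, 0.0773]
orientation: [-0.0, 0.962, 0.275, -0.0]
wrist_force: [0.0, 1.3, 0.0]
finger_gap: 0.0
grip_force: 0.0
```

```bash
python3 w.py w6; python3 -c "
from h import *
goto(*orb(-47));goto(*orb(-42,.05,.02)); s=env.get_state(); print(s['joint_pos'])"
```

```text
[ 0.5922273  -0.00739727  0.07732661] [0.01522957 1.31066345 0.02344221] 8.35
axis98 px (np.float64(216.047929198166), np.float64(277.2632557995727)) axis67 (np.float64(235.1160154311637), np.float64(246.8628550427139)) tcp (np.float64(319.916871375205), np.float64(327.5385931485778))
tcp [ 0.5917 -0.0073  0.0773] xang 31.73 -> shift cm [ 0.06  0.   -0.07] turnz -0.3 t 8.4 F [-0.21 -0.05  0.71]
tcp [ 0.5917 -0.0073  0.0773] xang 31.73 -> shift cm [-0.19  1.23 -0.07] turnz -5.3 t 8.4 F [-0.21 -0.05  0.71]
[-1.48023344e-01  4.32988382e-01 -1.68509629e-01  9.70080349e-01
  1.07737175e-04  2.43973571e+00]
```

View pics/w6.png

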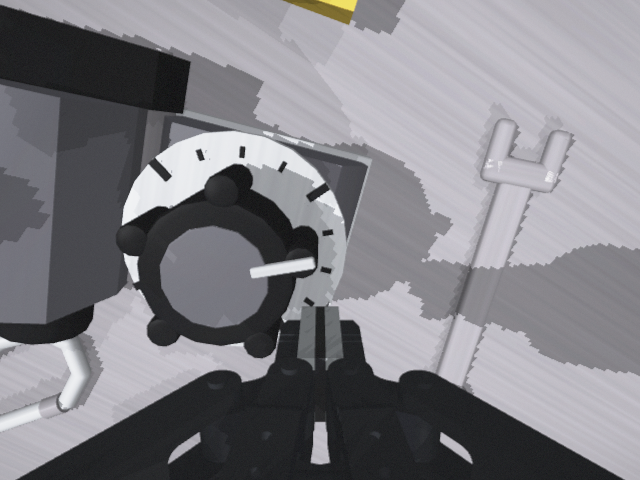

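```bash
python3 ang.py w6 314,263,.1 260,343,.098 222,190,.098 130,240,.098 164,331,.098 318,192,.067;  python3 -c "
from h import *
for a in [(-42,.05,.02),(-20,.058,.018),(0,.058,.018),(20,.058,.018),(34,.058,.018),(34,)]: goto(*orb(*a))" | cut -d'>' -f2 | cut -dt -f1-3
```

```text
(314.0, 263.0) phi from nose 25.0 r 30.8
(260.0, 343.0) phi from nose -46.4 r 26.2
(222.0, 190.0) phi from nose 97.1 r 27.4
(130.0, 240.0) phi from nose 169.2 r 27.7
(164.0, 331.0) phi from nose -119.4 r 26.0
(318.0, 192.0) phi from nose 48.6 r 37.8
 shift cm [-0.19  1.23 -0.07] turnz -5.3 
 shift cm [ 1.06  2.6  -0.08] turnz -27.3 
 shift cm [ 3.16  2.88 -0.08] turnz -47.3 
 shift cm [ 5.21  2.42 -0.08] turnz -67.3 
 shift cm [ 6.5   1.69 -0.08] turnz -81.3 
 shift cm [ 5.6   0.1  -0.08] turnz -81.3
```

The wheel is at k=5: the pointer measures 25.0° (nominal 24°) and the lobe -46.4°. Now I'll go around outside and re-enter behind the lobe at 24°.

>>> carry_out([
  [[0,0,-5.3],[-0.2,1.2,0],255],
  [[0,0,-15.5],[0.3,2.0,0],255],
  [[0,0,-26],[1.0,2.6,0],255],
  [[0,0,-36.5],[2.0,2.8,0],255],
  [[0,0,-47],[3.15,2.9,0],255],
  [[0,0,-57],[4.2,2.7,0],255],
  [[0,0,-67],[5.2,2.4,0],255],
  [[0,0,-77],[6.1,2.0,0],255],
])

```text
clock: 9.4
tcp_pos: [0.655, 0.0083, 0.0771]
orientation: [-0.0, 0.577, 0.816, -0.0]
wrist_force: [-0.2, 0.1, 0.2]
finger_gap: 0.0001
grip_force: 0.0
```

```bash
python3 -c "
from h import *
for a in [(34,.055,.018),(34,),(28,),(22,),(16,),(10,),(4,),(-2,)]: goto(*orb(*a))" | cut -dF -f1
```

```text
tcp [0.655  0.0083 0.0771] xang 109.46 -> shift cm [ 0.62  0.07 -0.09] turnz -3.5 t 9.4 
tcp [0.655  0.0083 0.0771] xang 109.46 -> shift cm [ 1.72 -1.   -0.08] turnz -3.5 t 9.4 
tcp [0.655  0.0083 0.0771] xang 109.46 -> shift cm [ 1.39 -1.29 -0.08] turnz 2.5 t 9.4 
tcp [0.655  0.0083 0.0771] xang 109.46 -> shift cm [ 1.09 -1.62 -0.08] turnz 8.5 t 9.4 
tcp [0.655  0.0083 0.0771] xang 109.46 -> shift cm [ 0.82 -1.98 -0.08] turnz 14.5 t 9.4 
tcp [0.655  0.0083 0.0771] xang 109.46 -> shift cm [ 0.59 -2.36 -0.08] turnz 20.5 t 9.4 
tcp [0.655  0.0083 0.0771] xang 109.46 -> shift cm [ 0.41 -2.77 -0.08] turnz 26.5 t 9.4 
tcp [0.655  0.0083 0.0771] xang 109.46 -> shift cm [ 0.26 -3.19 -0.08] turnz 32.5 t 9.4
```

>>> carry_out([
  [[0,0,-3.5],[0.9,-0.1,0],255],
  [[0,0,-3.5],[1.7,-0.95,0],255],
  [[0,0,2.5],[1.4,-1.3,0],255],
  [[0,0,8.5],[1.1,-1.6,0],255],
  [[0,0,14.5],[0.8,-2.0,0],255],
  [[0,0,20.5],[0.6,-2.35,0],255],
  [[0,0,26.5],[0.4,-2.75,0],255],
  [[0,0,32.5],[0.25,-3.2,0],255],
])

```text
clock: 10.4
tcp_pos: [0.6237, 0.0, 0.0775]
orientation: [0.0, 0.786, 0.618, 0.001]
wrist_force: [3.0, 1.0, 0.0]
finger_gap: -0.0001
grip_force: 1.1
```

```bash
python3 w.py w7; python3 -c "
from h import *
for a in [-2,-6,-10,-14,-18,-22,-25]: goto(*orb(a))" | cut -d'>' -f2-9
```

```text
[6.23650853e-01 4.19401068e-06 7.74726859e-02] [2.98328592 1.04290916 0.01040517] 10.4
axis98 px (np.float64(218.29621733697803), np.float64(278.32388226904703)) axis67 (np.float64(236.82305841997243), np.float64(247.80441602209564)) tcp (np.float64(320.34626483185184), np.float64(327.8506150969731))
 shift cm [ 0.06  0.06 -0.05] turnz -0.8 t 10.45 F [ 1.44  1.36 -0.07]
 shift cm [-0.15 -0.14 -0.05] turnz 3.2 t 10.45 F [ 1.44  1.36 -0.07]
 shift cm [-0.36 -0.36 -0.05] turnz 7.2 t 10.45 F [ 1.44  1.36 -0.07]
 shift cm [-0.54 -0.59 -0.05] turnz 11.2 t 10.45 F [ 1.44  1.36 -0.07]
 shift cm [-0.72 -0.83 -0.05] turnz 15.2 t 10.45 F [ 1.44  1.36 -0.07]
 shift cm [-0.87 -1.09 -0.05] turnz 19.2 t 10.45 F [ 1.44  1.36 -0.07]
 shift cm [-0.97 -1.29 -0.05] turnz 22.2 t 10.45 F [ 1.44  1.36 -0.07]
```

View pics/w7.png

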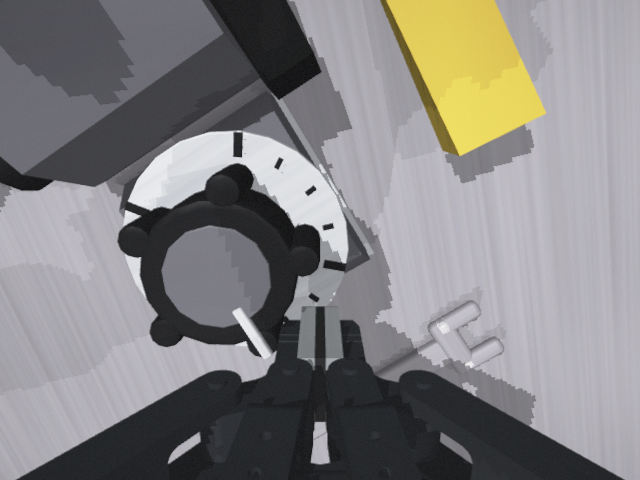

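The pointer, from (237,312) to (268,355), is now near the nose, so it should be k=6. All ten views are used, so I'll measure the pointer by code from here, checking it first on earlier pictures.

```bash
cat > pa.py <<'E'
from h import *
import sys
def pa(n):
    z=np.load(n+".npz"); c={k:z[k] for k in ["fx","fy","cx","cy","origin","orientation"]}
    im,d=z["im"],z["d"]; v,u=np.mgrid[0:480,0:640]; 
    cam=np.stack([(u-c["cx"])/c["fx"],-(v-c["cy"])/c["fy"],-np.ones(u.shape)],-1)*d[...,None]
    P=cam@rot(c["orientation"]).T+c["origin"]; q=P[...,:2]-AX; r=np.hypot(q[...,0],q[...,1])
    m=(abs(P[...,2]-.1)<.006)&(r>.011)&(r<.034)&(im.min(-1)>150)
    a=np.angle(np.exp(1j*(np.arctan2(q[...,1],q[...,0])[m]-np.radians(NOSE))))
    m2=m.copy(); far=r[m]>.022
    print(n,"npix",m.sum(),"phi",np.degrees(np.median(a[far])).round(1),"k",((144-np.degrees(np.median(a[far])))/24).round(2),"rmax",r[m].max().round(4))
for n in sys.argv[1:]: pa(n)
E
python3 pa.py w1 w2 w4 w5 w6 w7
```

```text
w1 npix 205 phi 74.0 k 2.92 rmax 0.0303
w2 npix 708 phi 74.4 k 2.9 rmax 0.0326
w4 npix 745 phi 58.2 k 3.57 rmax 0.0324
w5 npix 727 phi 50.0 k 3.92 rmax 0.033
w6 npix 727 phi 25.4 k 4.94 rmax 0.0323
w7 npix 592 phi -2.1 k 6.09 rmax 0.0323
```

Detection by code agrees with my own readings, and k=6. Next click, to 7.

>>> carry_out([
  [[0,0,4],[-0.2,-0.2,0],255],
  [[0,0,8],[-0.4,-0.4,0],255],
  [[0,0,12],[-0.6,-0.65,0],255],
  [[0,0,16],[-0.8,-0.9,0],255],
  [[0,0,20],[-0.95,-1.15,0],255],
  [[0,0,22.5],[-1.0,-1.3,0],255],
  [[0,0,22.5],[-1.0,-1.3,0],255],
  [[0,0,22.5],[-1.0,-1.3,0],255],
])

```text
clock: 11.45
tcp_pos: [0.6086, -0.0069, 0.0773]
orientation: [0.0, 0.89, 0.455, -0.0]
wrist_force: [0.5, -1.1, -0.7]
finger_gap: -0.0001
grip_force: 0.5
```

```bash
python3 w.py w8; python3 pa.py w8; python3 -c "
from h import *
for a in [-25,-29,-33,-36,-39,-42,-44,-46]: goto(*orb(a))" | cut -d'>' -f2-9
```

```text
[ 0.60857273 -0.00690506  0.07732597] [ 0.46826552 -1.13745782 -0.71351369] 11.45
axis98 px (np.float64(217.33454451819983), np.float64(277.2230138035537)) axis67 (np.float64(236.13461357299377), np.float64(246.78149955849574)) tcp (np.float64(320.2185722399051), np.float64(327.6665854100884))
w8 npix 605 phi -24.1 k 7.0 rmax 0.0321
 shift cm [ 0.01 -0.02 -0.07] turnz 0.2 t 11.5 F [ 0.76 -1.21  0.2 ]
 shift cm [-0.2  -0.23 -0.07] turnz 4.2 t 11.5 F [ 0.76 -1.21  0.2 ]
 shift cm [-0.4  -0.45 -0.07] turnz 8.2 t 11.5 F [ 0.76 -1.21  0.2 ]
 shift cm [-0.54 -0.62 -0.07] turnz 11.2 t 11.5 F [ 0.76 -1.21  0.2 ]
 shift cm [-0.67 -0.8  -0.07] turnz 14.2 t 11.5 F [ 0.76 -1.21  0.2 ]
 shift cm [-0.79 -0.99 -0.07] turnz 17.2 t 11.5 F [ 0.76 -1.21  0.2 ]
 shift cm [-0.86 -1.12 -0.07] turnz 19.2 t 11.5 F [ 0.76 -1.21  0.2 ]
 shift cm [-0.93 -1.25 -0.07] turnz 21.2 t 11.5 F [ 0.76 -1.21  0.2 ]
```

k=7.0. Now the last click, ending a little short of the nominal angle.

>>> carry_out([
  [[0,0,4],[-0.2,-0.2,0],255],
  [[0,0,7],[-0.35,-0.4,0],255],
  [[0,0,10],[-0.5,-0.55,0],255],
  [[0,0,13],[-0.6,-0.75,0],255],
  [[0,0,16],[-0.75,-0.9,0],255],
  [[0,0,18],[-0.8,-1.05,0],255],
  [[0,0,19],[-0.85,-1.1,0],255],
  [[0,0,19],[-0.85,-1.1,0],255],
])

```text
clock: 12.5
tcp_pos: [0.5948, -0.0071, 0.0773]
orientation: [0.0, 0.953, 0.302, -0.0]
wrist_force: [-0.0, 0.1, -0.1]
finger_gap: -0.0
grip_force: 0.0
```

```bash
python3 w.py w9; python3 pa.py w9; python3 -c "
from h import *
for a in [(-44,.041,.022),(-44,.055,.024),(-44,.065,.02)]: goto(*orb(*a))" | cut -d'>' -f2-9
```

```text
[ 0.59479789 -0.00709555  0.07727594] [-0.04047785  0.0899701  -0.14911929] 12.5
axis98 px (np.float64(217.62353140096286), np.float64(278.83081595732534)) axis67 (np.float64(236.3710619584553), np.float64(248.15676362865125)) tcp (np.float64(319.93444683507016), np.float64(327.55451479753054))
w9 npix 618 phi -48.2 k 8.01 rmax 0.0326
 shift cm [ 0.21  0.69 -0.07] turnz 0.1 t 12.55 F [ 0.64 -0.21 -0.52]
 shift cm [-0.94  1.52 -0.07] turnz 0.1 t 12.55 F [ 0.64 -0.21 -0.52]
 shift cm [-2.01  1.63 -0.07] turnz 0.1 t 12.55 F [ 0.64 -0.21 -0.52]
```

It has clicked in at k=8.01 with no contact load. I'll retreat backward, outward, then up.

>>> carry_out([
  [[0,0,0],[0.1,0.4,0],255],
  [[0,0,0],[-0.3,1.0,0],255],
  [[0,0,0],[-0.9,1.5,0],255],
  [[0,0,0],[-2.0,1.6,0],255],
  [[0,0,0],[-2.0,1.6,-3],255],
  [[0,0,0],[-2.0,1.6,-7],255],
  [[0,0,0],[-2.0,1.6,-11],255],
  [[0,0,0],[-2.0,1.6,-11],255],
])

```text
clock: 13.55
tcp_pos: [0.5893, -0.0326, 0.1912]
orientation: [0.002, 0.953, 0.301, 0.003]
wrist_force: [-0.1, -0.9, -0.1]
finger_gap: 0.0002
grip_force: 0.0
```

```bash
python3 w.py w10; python3 pa.py w10; python3 - <<'E'
from h import *
for n in ("scene","side"):
    a=np.load(n+"0.npz")["im"].astype(int); b,_=env.read_camera(n); m=(abs(a-b).sum(-1)>60)
    k,_,s,_=cv2.connectedComponentsWithStats(m.astype(np.uint8)); print(n,[list(map(int,x)) for x in s[1:] if x[4]>15])
E
```

```text
[ 0.58934532 -0.03261569  0.19116474] [-0.08147697 -0.91792035 -0.11343576] 13.55
axis98 px (np.float64(229.43712050618942), np.float64(170.07415989755742)) axis67 (np.float64(239.29861708298412), np.float64(163.82484978187415)) tcp (np.float64(319.9322945241707), np.float64(327.5500244873776))
w10 npix 195 phi -48.5 k 8.02 rmax 0.0319
scene [[0, 0, 99, 81, 3619], [108, 0, 364, 235, 27452], [121, 80, 7, 10, 20], [206, 85, 6, 10, 16], [109, 87, 32, 55, 769], [131, 104, 16, 19, 92], [7, 147, 9, 9, 27], [80, 146, 23, 15, 92], [115, 159, 17, 9, 46], [15, 170, 10, 9, 32], [101, 174, 35, 65, 759], [381, 202, 8, 6, 19], [95, 210, 73, 170, 1903], [6, 212, 5, 6, 18], [0, 213, 30, 41, 743], [161, 231, 196, 97, 5217], [329, 232, 9, 21, 84], [312, 284, 8, 5, 24], [131, 312, 163, 161, 10747], [56, 316, 36, 35, 403], [41, 330, 36, 34, 425], [24, 343, 37, 35, 500], [214, 351, 15, 19, 109], [0, 357, 48, 67, 1356], [82, 368, 37, 27, 431], [66, 382, 42, 32, 492], [52, 396, 41, 39, 706]]
side [[274, 0, 133, 226, 6071], [490, 0, 34, 99, 976], [450, 0, 190, 334, 19037], [586, 0, 32, 120, 381], [598, 0, 42, 43, 444], [323, 18, 8, 12, 64], [303, 27, 27, 17, 161], [595, 40, 6, 9, 27], [470, 59, 45, 198, 3276], [607, 64, 12, 21, 43], [582, 88, 6, 7, 19], [305, 94, 8, 15, 80], [317, 97, 15, 15, 89], [303, 110, 12, 21, 64], [598, 110, 6, 5, 21], [578, 112, 50, 15, 192], [624, 112, 16, 3, 17], [621, 114, 19, 8, 72], [574, 124, 5, 6, 16], [616, 131, 13, 30, 183], [422, 138, 40, 34, 613], [410, 145, 13, 7, 33], [598, 162, 19, 5, 40], [412, 170, 49, 57, 575], [625, 170, 11, 5, 38], [376, 195, 56, 58, 908], [299, 228, 10, 5, 26], [310, 230, 12, 10, 44], [293, 234, 10, 4, 24], [318, 241, 3, 9, 17], [602, 241, 6, 4, 18], [290, 242, 8, 8, 26], [297, 251, 9, 5, 23], [432, 254, 17, 15, 59], [580, 257, 5, 21, 53]]
```

```bash
python3 -c "
from workcell import env
print(env.hand_in())"
```

```text
the job is handed in; nothing more can be done
None
```

I handed the job in with the depth wheel clicked in on the 2 mm mark (pointer measured at 8.02 clicks, never wound past it). The arm was clear and nothing else looked moved, but the hand-in gave no verdict.

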